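# Turn the soil samples round into the bench rack

## Task

The four soil-sample vials in the wooden field rack were put in from its black end as the dig went down, but on the bench the deepest sample comes first. Move them into the empty aluminium bench rack in the reverse order: the vial nearest the black end of the field rack goes into the hole farthest from the black end of the bench rack, the next one into the hole beside it, and so on. Keep the vials upright all the time, so that the soil does not mix, and leave each one standing on the bottom of its hole.

Things in the scene. Friction and masses are not known exactly. Their poses are not given: they have to be found in the camera images.
- field_rack: Wooden rack, fixed to the table, 204 x 60 x 48 mm. Its top board (upper face 46 mm above the origin) has four holes of 31 mm diameter in a row along its x axis, centred at x = -69, -23, +23 and +69 mm, y = 0; under them is a floor 8 mm above the origin. The end cheek at its +x end is painted black, the other is bare wood. Origin: centre of the underside, on the table; z up. It may lie at any yaw. At the start each hole holds one vial, in any order.
- bench_rack: Aluminium rack, fixed to the table, 204 x 60 x 48 mm, empty at the start. Its top plate (upper face 46 mm above the origin, 8 mm thick) has four holes of 31 mm diameter in a row along its x axis, centred at x = -69, -23, +23 and +69 mm, y = 0; under each a pad 8 mm above the origin, on which a vial stands. The end cap at its +x end is black, the other grey. Origin: centre of the underside, on the table; z up. It may lie at any yaw.
- vial_red_mid (a point): Glass vial with dark brown soil and a red cap, loose: an upright cylinder of 24 mm diameter, 90 mm tall (cap: the top 20 mm), about 0.06 kg, foot bevelled 4 mm. The point is its centre, 45 mm above its foot and 45 mm below the cap's top; z along the vial, upwards. Standing in a rack it rises 52 mm above the top board, so take it by its cap or just below, with the fingers closing across the row (neighbours are 46 mm apart).
- vial_yellow_mid (a point): Glass vial with red-brown soil and a yellow cap, loose: an upright cylinder of 24 mm diameter, 90 mm tall (cap: the top 20 mm), about 0.06 kg, foot bevelled 4 mm. The point is its centre, 45 mm above its foot and 45 mm below the cap's top; z along the vial, upwards. Standing in a rack it rises 52 mm above the top board, so take it by its cap or just below, with the fingers closing across the row (neighbours are 46 mm apart).
- vial_blue_mid (a point): Glass vial with sandy soil and a blue cap, loose: an upright cylinder of 24 mm diameter, 90 mm tall (cap: the top 20 mm), about 0.06 kg, foot bevelled 4 mm. The point is its centre, 45 mm above its foot and 45 mm below the cap's top; z along the vial, upwards. Standing in a rack it rises 52 mm above the top board, so take it by its cap or just below, with the fingers closing across the row (neighbours are 46 mm apart).
- vial_green_mid (a point): Glass vial with grey soil and a green cap, loose: an upright cylinder of 24 mm diameter, 90 mm tall (cap: the top 20 mm), about 0.06 kg, foot bevelled 4 mm. The point is its centre, 45 mm above its foot and 45 mm below the cap's top; z along the vial, upwards. Standing in a rack it rises 52 mm above the top board, so take it by its cap or just below, with the fingers closing across the row (neighbours are 46 mm apart).
- collar_red: Flat red collar fixed round one hole of the field rack, 42 mm outside and 33 mm inside diameter, 3 mm high; the red-capped vial stands in it at the start, and the collar stays and still shows that place when the vial is gone. Origin: centre of its underside, on the rack's top board.
- collar_yellow: Flat yellow collar fixed round one hole of the field rack, 42 mm outside and 33 mm inside diameter, 3 mm high; the yellow-capped vial stands in it at the start, and the collar stays and still shows that place when the vial is gone. Origin: centre of its underside, on the rack's top board.
- collar_blue: Flat blue collar fixed round one hole of the field rack, 42 mm outside and 33 mm inside diameter, 3 mm high; the blue-capped vial stands in it at the start, and the collar stays and still shows that place when the vial is gone. Origin: centre of its underside, on the rack's top board.
- collar_green: Flat green collar fixed round one hole of the field rack, 42 mm outside and 33 mm inside diameter, 3 mm high; the green-capped vial stands in it at the start, and the collar stays and still shows that place when the vial is gone. Origin: centre of its underside, on the rack's top board.

How it is judged:
At the end, for the whole second after the job is handed in: Each vial rests in the bench rack in the hole mirroring its start (field hole x = -69, -23, +23, +69 mm to bench hole x = +69, +23, -23, -69): its centre within 8 mm of the hole's axis along and across the row, 53 +/- 5 mm above the rack's underside, within 0.12 rad of upright (((x of collar_red in the frame of field_rack between -0.077 and -0.061 m and x of vial_red_mid in the frame of bench_rack between 0.061 and 0.077 m) or (x of collar_red in the frame of field_rack between -0.031 and -0.015 m and x of vial_red_mid in the frame of bench_rack between 0.015 and 0.031 m) or (x of collar_red in the frame of field_rack between 0.015 and 0.031 m and x of vial_red_mid in the frame of bench_rack between -0.031 and -0.015 m) or (x of collar_red in the frame of field_rack between 0.061 and 0.077 m and x of vial_red_mid in the frame of bench_rack between -0.077 and -0.061 m)) and y of vial_red_mid in the frame of bench_rack between -0.008 and 0.008 m and z of vial_red_mid in the frame of bench_rack between 0.048 and 0.058 m and angle between each of vial_red_mid, vial_yellow_mid, vial_blue_mid, vial_green_mid's own z axis and vertical below 0.12 rad and linear speed of each of vial_red, vial_yellow, vial_blue, vial_green below 0.02 m/s and ((x of collar_yellow in the frame of field_rack between -0.077 and -0.061 m and x of vial_yellow_mid in the frame of bench_rack between 0.061 and 0.077 m) or (x of collar_yellow in the frame of field_rack between -0.031 and -0.015 m and x of vial_yellow_mid in the frame of bench_rack between 0.015 and 0.031 m) or (x of collar_yellow in the frame of field_rack between 0.015 and 0.031 m and x of vial_yellow_mid in the frame of bench_rack between -0.031 and -0.015 m) or (x of collar_yellow in the frame of field_rack between 0.061 and 0.077 m and x of vial_yellow_mid in the frame of bench_rack between -0.077 and -0.061 m)) and y of vial_yellow_mid in the frame of bench_rack between -0.008 and 0.008 m and z of vial_yellow_mid in the frame of bench_rack between 0.048 and 0.058 m and ((x of collar_blue in the frame of field_rack between -0.077 and -0.061 m and x of vial_blue_mid in the frame of bench_rack between 0.061 and 0.077 m) or (x of collar_blue in the frame of field_rack between -0.031 and -0.015 m and x of vial_blue_mid in the frame of bench_rack between 0.015 and 0.031 m) or (x of collar_blue in the frame of field_rack between 0.015 and 0.031 m and x of vial_blue_mid in the frame of bench_rack between -0.031 and -0.015 m) or (x of collar_blue in the frame of field_rack between 0.061 and 0.077 m and x of vial_blue_mid in the frame of bench_rack between -0.077 and -0.061 m)) and y of vial_blue_mid in the frame of bench_rack between -0.008 and 0.008 m and z of vial_blue_mid in the frame of bench_rack between 0.048 and 0.058 m and ((x of collar_green in the frame of field_rack between -0.077 and -0.061 m and x of vial_green_mid in the frame of bench_rack between 0.061 and 0.077 m) or (x of collar_green in the frame of field_rack between -0.031 and -0.015 m and x of vial_green_mid in the frame of bench_rack between 0.015 and 0.031 m) or (x of collar_green in the frame of field_rack between 0.015 and 0.031 m and x of vial_green_mid in the frame of bench_rack between -0.031 and -0.015 m) or (x of collar_green in the frame of field_rack between 0.061 and 0.077 m and x of vial_green_mid in the frame of bench_rack between -0.077 and -0.061 m)) and y of vial_green_mid in the frame of bench_rack between -0.008 and 0.008 m and z of vial_green_mid in the frame of bench_rack between 0.048 and 0.058 m); the robot touches nothing.
It fails at once if a vial is tipped more than 0.7 rad (40 degrees) from upright (angle between any of vial_red_mid, vial_yellow_mid, vial_blue_mid, vial_green_mid's own z axis and vertical above 0.7 rad).
It also fails if it takes over 112 s, if anything falls off the work surface, if the arm or the gripper's body presses on something with over 40 N, if the wrist force passes 120 N, or if a joint passes its speed limit or range.

## Robot

A 6-joint arm with a two-finger parallel gripper is mounted at the origin on a cart in front of the work surface, level with it; the furniture and walls round the work are solid. World frame = base frame: x ahead of the robot, y to its left, z up, the work surface at z = 0. Lengths are in m, angles in rad, forces in N, time in s.
With the tool pointing down it reaches from about 0.375 to 0.9 m from the base axis. Payload 3.1 kg.
Tool frame: the origin (TCP) lies between the finger pads; the fingertips stand 11 mm ahead of it and the grasp point (between the pads) lies 8 mm behind it; z points along the fingers, y is the direction in which the jaws open and shut (so a half turn about z gives the same grasp; the last joint's range is limited). The gripper opens to 85 mm and grips with 20 to 120 N. Pads are 22 mm wide; open, the fingers measure 114 mm over their backs; the gripper's body (76 mm by 85 mm) begins 54 mm behind the grasp point. The pads swing forward as they close: fully open they stand 13 mm farther back than shut.
Start: joints at [-1.522, 0.527, 1.433, -0, 1.181, -0.178], TCP at [0.141, -0.609, 0.242] pointing down, gripper open.
Joint ranges: [-3.08, 3.08], [-0.75, 2.2], [0.22, 2.44], [-1.43, 4.57], [0, 2.65], [-2.85, 2.85]. Speed limits (rad/s): [2.79, 2.79, 3.14, 3.14, 3.14, 3.14].

## Interface

Orientations are given as a unit quaternion [x, y, z, w].
In Python, from station import manip gives the robot as it stands.
- The arm moves only by the tool move_arm, never from a script. Its argument "deltas" is a list of rows, each a list of 5 numbers: the shift along the tool's x, y, z in units of 40 cm (1.0 is 40 cm), then the turn about the tool's z in units of 0.5 rad (1.0 is 0.5 rad), then the opening in per cent of the stroke, from 0 (shut) to 100 (fully open). In form: [[x, y, z, twist, grip], ...]. A call has exactly 8 rows; each row is the pose to reach, as a shift and turn from the pose commanded when the call began, along the tool's axes at that moment; what a row does not reach only later rows make up. A row lasts 1/12 s, in which the tool goes at most 41.7 mm and 7.16 degrees, less where a joint would pass 70% of its speed; a pose out of reach is approached as far as the arm can. A call with a number of a shift or a turn outside -1 to 1 is refused whole. A call with a gripper value outside its range is refused whole. The fingers move at their own pace and stop on an object; "force" is the grip in N (left out, the last holds). Time passes only in rows, so rows that repeat a pose let the fingers close, or fill a call up. It gives the time, the measured TCP pose, the force and the opening at its end, in the units of the state.
- manip.sense(): the state, without advancing time (a new reading comes with each control period).
- manip.snapshot(name): name is "scene" or "top"; returns (picture, depth): 480x640x3 uint8, red, green, blue; 480x640 float32, m along the optical axis (not along the pixel's ray), 0 where there is no reading.
- manip.get_calibration(name): a dict with "vfov" (degrees; the focal length in pixels is half the picture's height over the tangent of half this angle, whatever the lens; pixels are square), "cx", "cy" (the principal point, pixels), "pose" (4x4, takes a point from camera to world coordinates). Camera axes: x right, y down, z forward; pixel columns grow to the right and rows downward; lengths in m; the calibration is good to about 2 mm. A picture is of the moment at which its call begins. get_calibration takes no time and is no camera call.
- manip.sign_off(): hands the job in, once; it reports no verdict.
The state is a dict: "t": time; "q": joint angles; "qd": joint speeds; "tau": joint torques, N m; "tcp_pos": TCP position; "tool_rot": TCP orientation; "force": force on the tool from outside, world axes, zero at the start; "ft_torque": the same for the moment, N m; "finger_gap": opening from 0.0 (shut) to 1.0 (fully open).
Only numpy, scipy, OpenCV 4.12 (cv2) and the standard library are available. Lean on these libraries where they do the work, as an engineer would, in place of code of your own. Each camera call takes 0.05 s, during which the arm holds its last target.

## Working session

There is one attempt and no reset: what is moved stays moved. The work goes in short steps, Python scripts to look and compute and a tool call to move; the robot and the scene stay as the last step left them, time stands still between calls to the robot, and variables do not carry over. Pictures are saved under pics/ and viewed, and the job is handed in when it is done.

Besides the shell and the picture viewer there is one more tool, called after ">>>" as name([rows], argument=value, ...), one row to a line, values as JSON. move_arm: Moves the arm, as the interface text tells. Its arguments: {"type":"object","properties":{"deltas":{"type":"array","items":{"type":"array","items":{"type":"number"}}},"force":{"type":"number"}},"required":["deltas"]}

```bash
ls; mkdir -p pics; python3 - <<'E'
from station import manip
import cv2
print(manip.sense())
for n in("scene","top"):
    p,d=manip.snapshot(n);cv2.imwrite(f"pics/{n}0.png",p[:,:,::-1]);c=manip.get_calibration(n);print(n,c,d.min(),d.max())
    import numpy as np;np.save(f"pics/{n}0d.npy",d)
E
```

```text
pics
{'t': 0.0, 'q': array([-1.52148069e+00,  5.28464065e-01,  1.43392569e+00, -6.60255509e-06,
        1.18137953e+00, -1.78507594e-01]), 'qd': array([ 0.00142456,  0.00068777, -0.00087104,  0.00061852,  0.00029935,
       -0.00081189]), 'tau': array([-8.87959095e-05, -4.42352629e+01, -1.78026223e+01, -3.99508299e-04,
        8.49931355e-03,  1.63200781e-05]), 'tcp_pos': array([ 0.14114827, -0.60813505,  0.24132744]), 'tool_rot': array([ 9.93518353e-01,  1.13666606e-01,  6.72053669e-05, -1.08624003e-03]), 'force': array([ 0.72882031, -0.7238957 , -0.78513741]), 'ft_torque': array([-0.01889692, -0.00748823,  0.02386331]), 'finger_gap': 1.0003396063671162}
scene {'vfov': 57.77891142399329, 'cx': 315.4505637027155, 'cy': 230.0576641788454, 'pose': array([[ 0.85656989, -0.37013594,  0.35956558,  0.22816743],
       [-0.51602818, -0.61670477,  0.59446626, -0.63055644],
       [ 0.00171248, -0.69474788, -0.71925131,  0.69518137],
       [ 0.        ,  0.        ,  0.        ,  1.        ]])} 0.0 3.6264186
top {'vfov': 46.62617670947299, 'cx': 316.93397631900945, 'cy': 237.45209794451966, 'pose': array([[ 2.77533484e-02, -9.93151117e-01,  1.13492773e-01,
         4.40403694e-01],
       [-9.99609007e-01, -2.79603115e-02, -2.31887933e-04,
        -1.09947808e-01],
       [ 3.40359305e-03, -1.13441962e-01, -9.93538795e-01,
         9.81168212e-01],
       [ 0.00000000e+00,  0.00000000e+00,  0.00000000e+00,
         1.00000000e+00]])} 0.0 1.7926168
```

View pics/scene0.png

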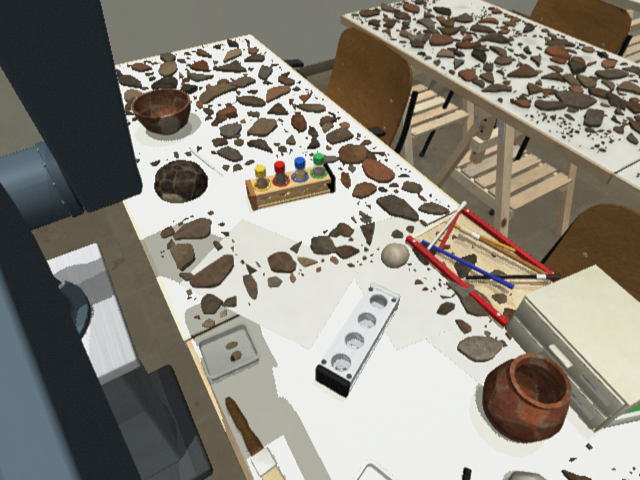

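View pics/top0.png

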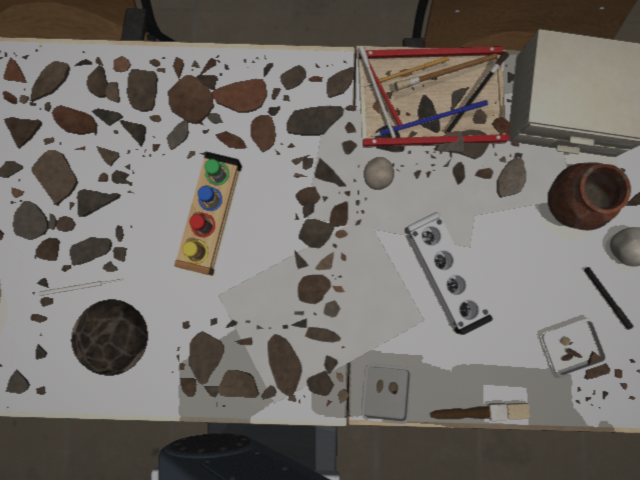

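```bash
cat > h.py <<'E'
import numpy as np, cv2
from station import manip
def K(n):
    c=manip.get_calibration(n); f=240/np.tan(np.radians(c['vfov']/2)); return f,c['cx'],c['cy'],np.array(c['pose'])
def cloud(n,d):
    f,cx,cy,T=K(n); v,u=np.mgrid[:480,:640]
    P=np.stack([(u-cx)/f*d,(v-cy)/f*d,d],-1)@T[:3,:3].T+T[:3,3]; P[d==0]=np.nan; return P
def ray(n,u,v):
    f,cx,cy,T=K(n); r=T[:3,:3]@np.array([(u-cx)/f,(v-cy)/f,1.]); return T[:3,3],r
def plane(n,u,v,z):
    o,r=ray(n,u,v); return o+r*(z-o[2])/r[2]
def tri(u1,u2):
    o,a=ray('scene',*u1);p,b=ray('top',*u2)
    s=np.linalg.lstsq(np.stack([a,-b],1),p-o,rcond=None)[0]
    x,y=o+s[0]*a,p+s[1]*b; return (x+y)/2,np.linalg.norm(x-y)
HUE=dict(red=((0,6),(174,180)),yellow=((22,34),),blue=((100,125),),green=((55,85),))
def cmask(img,c):
    h=cv2.cvtColor(img,cv2.COLOR_RGB2HSV); m=np.zeros(h.shape[:2],np.uint8)
    for a,b in HUE[c]: m|=cv2.inRange(h,(a,120,60),(b,255,255))
    return m
E
python3 - <<'E'
from h import *
for n in('scene','top'):
    img=cv2.imread(f'pics/{n}0.png')[:,:,::-1].copy(); d=np.load(f'pics/{n}0d.npy'); P=cloud(n,d)
    x0,x1,y0,y1=(160,250,145,280) if n=='top' else (235,345,145,215)
    print(n)
    for c in HUE:
        m=cmask(img,c)>0; roi=np.zeros_like(m); roi[y0:y1,x0:x1]=1; m&=roi
        Q=P[m]; zt=np.nanpercentile(Q[:,2],95)
        t=m&(P[...,2]>0.085)
        v,u=np.nonzero(t); print(c,m.sum(),'zmax',zt.round(4),'n',t.sum(),'px',u.mean().round(1),v.mean().round(1),'plane.098',plane(n,u.mean(),v.mean(),.098).round(4), 'med',np.nanmedian(P[t],0).round(4))
    # bench top
    b=(P[...,2]>.036)&(P[...,2]<.056)
    bx=(395,500,205,340) if n=='top' else (310,405,275,400)
    r=np.zeros_like(b); r[bx[2]:bx[3],bx[0]:bx[1]]=1; b&=r
    v,u=np.nonzero(b); rect=cv2.minAreaRect(P[b][:,:2].astype(np.float32)*1000); print('bench',b.sum(),rect,np.nanmedian(P[b][:,2]))
    b=(P[...,2]>.036)&(P[...,2]<.053)
    r=np.zeros_like(b); r[y0:y1,x0:x1]=1; b&=r
    rect=cv2.minAreaRect(P[b][:,:2].astype(np.float32)*1000); print('field',b.sum(),rect,np.nanmedian(P[b][:,2]))
    cv2.imwrite(f'pics/{n}_z.png',cv2.resize(img[y0-5:y1+5,x0-5:x1+5,::-1],None,fx=4,fy=4))
    cv2.imwrite(f'pics/{n}_b.png',cv2.resize(img[bx[2]:bx[3],bx[0]:bx[1],::-1],None,fx=4,fy=4))
E
```

```text
scene
red 163 zmax 0.099 n 91 px 278.9 166.0 plane.098 [0.5593 0.0745 0.098 ] med [0.5605 0.077  0.0972]
yellow 174 zmax 0.0988 n 95 px 259.7 170.0 plane.098 [0.5163 0.0836 0.098 ] med [0.5171 0.0852 0.097 ]
blue 130 zmax 0.0993 n 88 px 299.2 161.9 plane.098 [0.6054 0.0645 0.098 ] med [0.6065 0.0659 0.0971]
green 136 zmax 0.0991 n 92 px 318.4 158.2 plane.098 [0.6495 0.054  0.098 ] med [0.652  0.0568 0.0966]
bench 3051 ((496.23773193359375, -335.69329833984375), (204.05517578125, 59.836265563964844), 27.400760650634766) 0.046262143416490376
field 1342 ((586.5787353515625, 77.44139099121094), (65.2084732055664, 203.8822021484375), 77.98976135253906) 0.0464288738582036
top
red 328 zmax 0.1008 n 193 px 196.9 221.6 plane.098 [0.5614 0.0825 0.098 ] med [0.5612 0.0824 0.0983]
yellow 331 zmax 0.1007 n 195 px 189.9 248.6 plane.098 [0.5178 0.0914 0.098 ] med [0.5176 0.0913 0.0983]
blue 259 zmax 0.101 n 181 px 205.3 193.5 plane.098 [0.6074 0.0715 0.098 ] med [0.6076 0.0716 0.0983]
green 214 zmax 0.1007 n 167 px 212.2 166.5 plane.098 [0.6521 0.0626 0.098 ] med [0.652  0.0627 0.0982]
bench 3328 ((494.9061584472656, -333.0822448730469), (203.4356689453125, 59.993526458740234), 27.370838165283203) 0.04702495323022654
field 2955 ((585.335205078125, 78.97369384765625), (60.316341400146484, 204.4356689453125), 77.90419006347656) 0.04708788536571962
```

```bash
python3 - <<'E'
import cv2,numpy as np
L=[cv2.imread(f'pics/{n}.png') for n in('top_z','top_b','scene_z','scene_b')]
L=[cv2.resize(i,(0,0),fx=290/i.shape[0] ,fy=290/i.shape[0]) for i in L]
c=np.zeros((580,800,3),np.uint8)
for k,i in enumerate(L):
    y=0 if k<2 else 290; x=0 if k==0 else 300 if k==1 else 0 if k==2 else 510
    i=i[:,:800-x]; c[y:y+290,x:x+i.shape[1]]=i
cv2.imwrite('pics/mix.png',c)
E
```

```text
(no output)
```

View pics/mix.png

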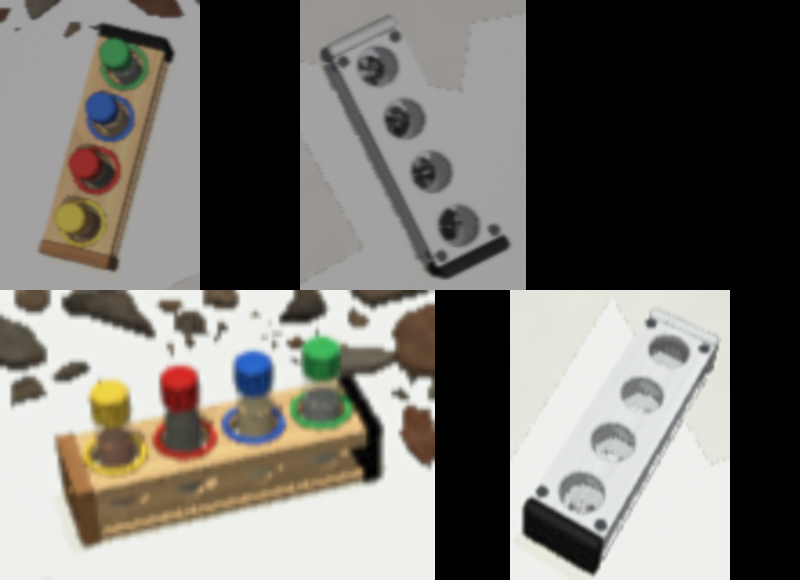

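```bash
cat >> h.py <<'E'
from scipy.spatial.transform import Rotation as R
F0=np.array([.5855,.0785]);Fa=np.radians(-12.1);B0=np.array([.4955,-.3344]);Ba=np.radians(27.4)
Fx=np.array([np.cos(Fa),np.sin(Fa)]);Bx=-np.array([np.cos(Ba),np.sin(Ba)])
H=dict(green=.069,blue=.023,red=-.023,yellow=-.069)
def field(c): return F0+H[c]*Fx
def bench(c): return B0-H[c]*Bx
def state():
    s=manip.sense(); r=R.from_quat(s['tool_rot']); m=r.as_matrix()
    return s,m,np.arctan2(m[1,0],m[0,0])
def to(xy,z,yaw):
    s,m,y=state(); d=m.T@(np.array([*xy,z])-s['tcp_pos'])/.4
    tw=-((yaw-y+np.pi/2)%np.pi-np.pi/2)/.5
    print('t',round(s['t'],2),'tcp',s['tcp_pos'].round(4),'yaw',np.degrees(y).round(2),'tilt',np.degrees(np.arccos(-m[2,2])).round(2),'F',s['force'].round(1),'gap',round(s['finger_gap'],3),'-> delta',d.round(4),'tw',tw.round(3))
E
python3 - <<'E'
from h import *
to(field('green'),.2,Fa)
for c in H: print(c,field(c),bench(c))
for u,v in((431,236),(443,261),(456,285),(468,309)): print(plane('top',u,v,.046).round(4))
E
```

```text
t 0.1 tcp [ 0.1411 -0.6082  0.2414] yaw 13.05 tilt 0.12 F [ 0.4 -0.7  0.3] gap 1.0 -> delta [ 1.626  -1.348   0.1069] tw 0.878
green [0.65296704 0.06403632] [ 0.55675926 -0.30264621]
blue [0.60798901 0.07367877] [ 0.51591975 -0.3238154 ]
red [0.56301099 0.08332123] [ 0.47508025 -0.3449846 ]
yellow [0.51803296 0.09296368] [ 0.43424074 -0.36615379]
[ 0.5551 -0.303   0.046 ]
[ 0.5133 -0.3234  0.046 ]
[ 0.4736 -0.3453  0.046 ]
[ 0.4343 -0.3653  0.046 ]
```

>>> move_arm([
  [0.65,-0.54,0,0.8,100],
  [0.65,-0.54,0,0.8,100],
  [0.65,-0.54,0,0.8,100],
  [0.65,-0.54,0,0.8,100],
  [0.65,-0.54,0,0.8,100],
  [0.65,-0.54,0,0.8,100],
  [0.65,-0.54,0,0.8,100],
  [0.65,-0.54,0,0.8,100],
], force=40)

```text
t: 0.77
tcp_pos: [0.3435, -0.3415, 0.2421]
tool_rot: [0.996, -0.086, -0.0, -0.0]
force: [1.1, -0.4, -2.0]
finger_gap: 1.003
```

```bash
python3 - <<'E'
from h import *
to(field('green'),.2,Fa)
E
```

```text
t 0.77 tcp [ 0.3435 -0.3415  0.2421] yaw -9.9 tilt 0.03 F [ 1.1 -0.4 -2. ] gap 1.003 -> delta [ 0.5879 -1.1316  0.1057] tw 0.077
```

>>> move_arm([
  [0.38,-0.73,0,0.08,100],
  [0.38,-0.73,0,0.08,100],
  [0.38,-0.73,0,0.08,100],
  [0.38,-0.73,0,0.08,100],
  [0.38,-0.73,0,0.08,100],
  [0.38,-0.73,0,0.08,100],
  [0.38,-0.73,0,0.08,100],
  [0.38,-0.73,0,0.08,100],
])

```text
t: 1.43
tcp_pos: [0.5435, -0.0793, 0.2421]
tool_rot: [0.994, -0.105, -0.0, -0.0]
force: [1.3, -0.3, -0.9]
finger_gap: 0.999
```

```bash
python3 - <<'E'
from h import *
to(field('green'),.2,Fa)
E
```

```text
t 1.43 tcp [ 0.5435 -0.0793  0.2421] yaw -12.11 tilt 0.03 F [ 1.3 -0.3 -0.9] gap 0.999 -> delta [ 0.1924 -0.4078  0.1052] tw -0.0
```

>>> move_arm([
  [0.19,-0.405,0.1,0,100],
  [0.19,-0.405,0.1,0,100],
  [0.19,-0.405,0.1,0,100],
  [0.19,-0.405,0.1,0,100],
  [0.19,-0.405,0.1,0,100],
  [0.19,-0.405,0.1,0,100],
  [0.19,-0.405,0.1,0,100],
  [0.19,-0.405,0.1,0,100],
])

```text
t: 2.1
tcp_pos: [0.6502, 0.06, 0.202]
tool_rot: [0.994, -0.106, -0.001, 0.0]
force: [0.2, 0.3, 0.3]
finger_gap: 0.998
```

```bash
python3 - <<'E'
from h import *
to(field('green'),.075,Fa)
for n in('scene','top'):
    p,d=manip.snapshot(n);cv2.imwrite(f"pics/{n}1.png",p[:,:,::-1]);np.save(f'pics/{n}1d.npy',d)
a=cv2.imread('pics/scene1.png')[50:250,200:400];b=cv2.imread('pics/top1.png')[100:300,120:320]
cv2.imwrite('pics/m1.png',cv2.resize(np.hstack([a,b]),None,fx=2,fy=2,interpolation=2))
E
```

```text
t 2.1 tcp [0.6502 0.06   0.202 ] yaw -12.16 tilt 0.1 F [0.2 0.3 0.3] gap 0.998 -> delta [ 0.0051 -0.0116  0.3174] tw -0.002
```

View pics/m1.png

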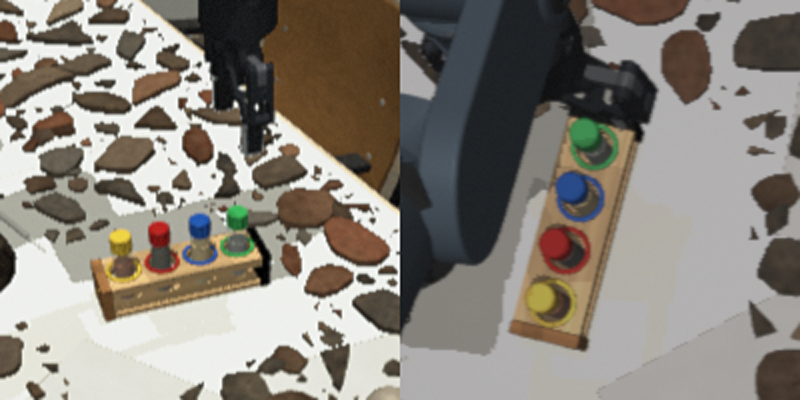

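>>> move_arm([
  [0.003,-0.006,0,0,100],
  [0.003,-0.006,0,0,100],
  [0.003,-0.006,0.06,0,100],
  [0.003,-0.006,0.12,0,100],
  [0.003,-0.006,0.18,0,100],
  [0.003,-0.006,0.22,0,100],
  [0.003,-0.006,0.24,0,100],
  [0.003,-0.006,0.24,0,100],
])

```text
t: 2.87
tcp_pos: [0.6513, 0.0622, 0.1044]
tool_rot: [0.994, -0.106, -0.002, 0.0]
force: [0.0, 0.1, -0.1]
finger_gap: 1.001
```

```bash
python3 - <<'E'
from h import *
to(field('green'),.075,Fa)
for n in('scene','top'):
    p,d=manip.snapshot(n);cv2.imwrite(f"pics/{n}2.png",p[:,:,::-1]);np.save(f'pics/{n}2d.npy',d)
a=cv2.imread('pics/scene2.png')[80:230,220:370];b=cv2.imread('pics/top2.png')[130:280,140:290]
cv2.imwrite('pics/m2.png',cv2.resize(np.hstack([a,b]),None,fx=2.6,fy=2.6,interpolation=2))
to(field('green'),.075,Fa)
E
```

```text
t 2.87 tcp [0.6513 0.0622 0.1044] yaw -12.2 tilt 0.23 F [ 0.   0.1 -0.1] gap 1.001 -> delta [ 0.0033 -0.0053  0.0735] tw -0.004
t 2.97 tcp [0.6533 0.0623 0.107 ] yaw -12.18 tilt 0.06 F [-0.   0.6  0.3] gap 0.999 -> delta [-0.0017 -0.004   0.0799] tw -0.003
```

View pics/m2.png

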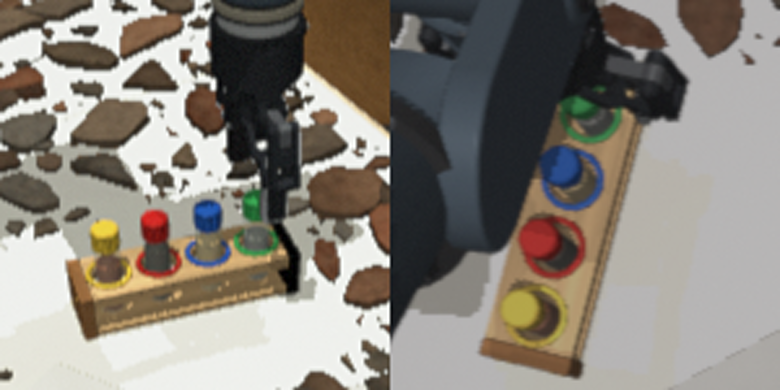

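>>> move_arm([
  [0,-0.002,0.04,0,100],
  [0,-0.002,0.08,0,100],
  [0,-0.002,0.08,0,100],
  [0,-0.002,0.08,0,0],
  [0,-0.002,0.08,0,0],
  [0,-0.002,0.08,0,0],
  [0,-0.002,0.08,0,0],
  [0,-0.002,0.08,0,0],
])

```text
t: 3.63
tcp_pos: [0.6535, 0.0634, 0.0753]
tool_rot: [0.994, -0.106, 0.001, -0.0]
force: [0.3, 0.2, 0.5]
finger_gap: 0.297
```

>>> move_arm([
  [0,0,0,0,0],
  [0,0,0,0,0],
  [0,0,0,0,0],
  [0,0,0,0,0],
  [0,0,0,0,0],
  [0,0,-0.02,0,0],
  [0,0,-0.05,0,0],
  [0,0,-0.05,0,0],
])

```text
t: 4.3
tcp_pos: [0.6543, 0.0633, 0.0966]
tool_rot: [0.994, -0.106, 0.002, 0.0]
force: [1.1, -0.5, -0.6]
finger_gap: 0.273
```

>>> move_arm([
  [0,0,-0.05,0,0],
  [0,0,-0.1,0,0],
  [0,0,-0.15,0,0],
  [0,0,-0.2,0,0],
  [0,0,-0.22,0,0],
  [0,0,-0.22,0,0],
  [0,0,-0.22,0,0],
  [0,0,-0.22,0,0],
])

```text
t: 4.97
tcp_pos: [0.6519, 0.0635, 0.1809]
tool_rot: [0.994, -0.106, -0.001, 0.0]
force: [0.6, 1.2, -1.2]
finger_gap: 0.266
```

```bash
python3 - <<'E'
from h import *
to(bench('green'),.18,Ba)
E
```

```text
t 4.97 tcp [0.6519 0.0635 0.1809] yaw -12.16 tilt 0.16 F [ 0.6  1.2 -1.2] gap 0.266 -> delta [-0.0396  0.9448  0.0027] tw -1.381
```

>>> move_arm([
  [0,0.03,0,-0.03,0],
  [0,0.09,0,-0.1,0],
  [0,0.17,0,-0.22,0],
  [0,0.26,0,-0.36,0],
  [-0.01,0.35,0,-0.5,0],
  [-0.01,0.44,0,-0.64,0],
  [-0.02,0.53,0,-0.78,0],
  [-0.02,0.62,0,-0.9,0],
])

```text
t: 5.63
tcp_pos: [0.5907, -0.1781, 0.1804]
tool_rot: [0.993, 0.12, -0.002, -0.001]
force: [0.9, 0.1, -0.5]
finger_gap: 0.267
```

```bash
python3 - <<'E'
from h import *
to(bench('green'),.18,Ba)
E
```

```text
t 5.63 tcp [ 0.5907 -0.1781  0.1804] yaw 13.82 tilt 0.26 F [ 0.9  0.1 -0.5] gap 0.267 -> delta [-0.1568  0.2821  0.0006] tw -0.474
```

>>> move_arm([
  [-0.04,0.07,0,-0.12,0],
  [-0.08,0.14,0,-0.23,0],
  [-0.11,0.2,0,-0.33,0],
  [-0.135,0.245,0,-0.41,0],
  [-0.15,0.27,0,-0.46,0],
  [-0.157,0.282,0,-0.474,0],
  [-0.157,0.282,0,-0.474,0],
  [-0.157,0.282,0,-0.474,0],
])

```text
t: 6.3
tcp_pos: [0.5579, -0.3009, 0.1812]
tool_rot: [0.972, 0.235, -0.001, -0.001]
force: [0.2, -0.2, -0.3]
finger_gap: 0.268
```

```bash
python3 - <<'E'
from h import *
to(bench('green'),.13,Ba)
for n in('scene','top'):
    p,d=manip.snapshot(n);cv2.imwrite(f"pics/{n}3.png",p[:,:,::-1]);np.save(f'pics/{n}3d.npy',d)
a=cv2.imread('pics/scene3.png')[200:400,280:480];b=cv2.imread('pics/top3.png')[160:360,340:540]
cv2.imwrite('pics/m3.png',cv2.resize(np.hstack([a,b]),None,fx=2,fy=2,interpolation=2))
to(bench('green'),.13,Ba)
E
```

```text
t 6.3 tcp [ 0.5579 -0.3009  0.1812] yaw 27.16 tilt 0.14 F [ 0.2 -0.2 -0.3] gap 0.268 -> delta [-0.0045  0.0027  0.128 ] tw -0.009
t 6.4 tcp [ 0.5584 -0.3003  0.1817] yaw 27.25 tilt 0.1 F [-0.3  0.   0.6] gap 0.267 -> delta [-0.0063  0.0036  0.1293] tw -0.005
```

View pics/m3.png

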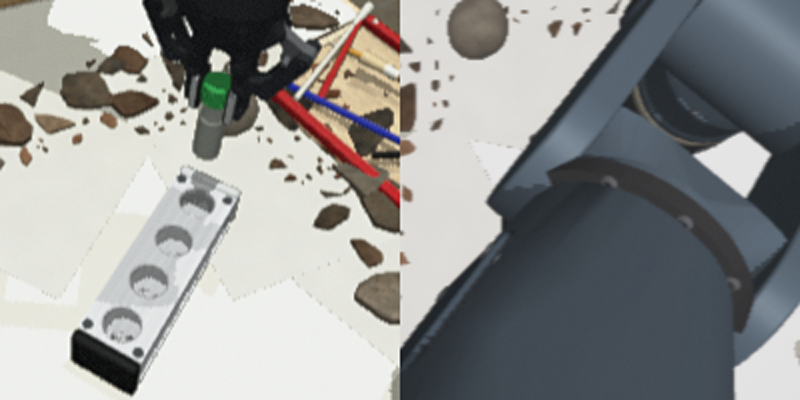

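```bash
cat >> h.py <<'E'
from scipy.optimize import least_squares
def vialaxis(d,zlo,zhi,near,rad=.02,n='scene'):
    P=cloud(n,d); w=(P[...,2]>zlo)&(P[...,2]<zhi)&(np.hypot(P[...,0]-near[0],P[...,1]-near[1])<rad)
    Q=P[w]
    r=least_squares(lambda p:np.hypot(Q[:,0]-p[0],Q[:,1]-p[1])-.012,near,loss='soft_l1',f_scale=.001)
    return r.x,len(Q),np.abs(r.fun).mean()
E
python3 - <<'E'
from h import *
d=np.load('pics/scene3d.npy')
for z in((.115,.125),(.125,.14),(.14,.155)): print(z,vialaxis(d,*z,(.558,-.301)))
P=cloud('scene',d); w=(np.hypot(P[...,0]-.558,P[...,1]+.301)<.016)&(P[...,2]>.09)&(P[...,2]<.2);print(np.percentile(P[w][:,2],[0,1,5]))
E
```

```text
(0.115, 0.125) (array([ 0.55926734, -0.30089915]), 40, np.float64(0.0004818521038695947))
(0.125, 0.14) (array([ 0.55900673, -0.30142198]), 81, np.float64(0.0005262471363688144))
(0.14, 0.155) (array([ 0.55931392, -0.30137254]), 89, np.float64(0.0005201286140273268))
[0.1174474  0.11842614 0.12309059]
```

>>> move_arm([
  [-0.006,0.004,0,0,0],
  [-0.006,0.004,0.02,0,0],
  [-0.006,0.004,0.05,0,0],
  [-0.006,0.004,0.08,0,0],
  [-0.006,0.004,0.11,0,0],
  [-0.006,0.004,0.12,0,0],
  [-0.006,0.004,0.12,0,0],
  [-0.006,0.004,0.12,0,0],
])

```text
t: 7.07
tcp_pos: [0.5568, -0.3041, 0.1335]
tool_rot: [0.972, 0.235, -0.0, -0.001]
force: [0.7, 0.1, -0.9]
finger_gap: 0.268
```

```bash
python3 - <<'E'
from h import *
p,d=manip.snapshot('scene')
to(bench('green'),.075,Ba)
for z in((.07,.085),(.085,.1)): print(z,vialaxis(d,*z,(.557,-.302)),'want',.5575,-.3040)
E
```

```text
t 7.12 tcp [ 0.5572 -0.3044  0.1342] yaw 27.2 tilt 0.01 F [-0.2 -0.3  0. ] gap 0.271 -> delta [ 0.0012 -0.0045  0.1481] tw -0.007
(0.07, 0.085) (array([ 0.55798962, -0.30421981]), 68, np.float64(0.00048257190315670616)) want 0.5575 -0.304
(0.085, 0.1) (array([ 0.55814467, -0.30447342]), 77, np.float64(0.0005482099242707817)) want 0.5575 -0.304
```

Well aligned; go down in ramp.

>>> move_arm([
  [0,-0.001,0.03,0,0],
  [0,-0.001,0.06,0,0],
  [0,-0.001,0.085,0,0],
  [0,-0.001,0.105,0,0],
  [0,-0.001,0.125,0,0],
  [0,-0.001,0.138,0,0],
  [0,-0.001,0.145,0,0],
  [0,-0.001,0.145,0,0],
])

```text
t: 7.78
tcp_pos: [0.5567, -0.3038, 0.0759]
tool_rot: [0.972, 0.235, -0.0, -0.0]
force: [0.0, -0.8, -1.1]
finger_gap: 0.271
```

```bash
python3 - <<'E'
from h import *
to(bench('green'),.075,Ba)
E
```

```text
t 7.78 tcp [ 0.5567 -0.3038  0.0759] yaw 27.2 tilt 0.03 F [ 0.  -0.8 -1.1] gap 0.271 -> delta [ 0.0014 -0.0025  0.0022] tw -0.007
```

>>> move_arm([
  [0,0,0.001,0,32],
  [0,0,0.001,0,40],
  [0,0,0.001,0,60],
  [0,0,0.001,0,90],
  [0,0,0.001,0,90],
  [0,0,-0.03,0,90],
  [0,0,-0.1,0,90],
  [0,0,-0.18,0,90],
])

```text
t: 8.45
tcp_pos: [0.5556, -0.303, 0.1479]
tool_rot: [0.972, 0.235, -0.001, -0.002]
force: [0.7, 0.2, -0.2]
finger_gap: 0.901
```

```bash
python3 - <<'E'
from h import *
p,d=manip.snapshot('scene')
cv2.imwrite('pics/s4.png',p[100:400,150:550,::-1])
for z in((.055,.07),(.07,.09)): print(z,vialaxis(d,*z,(.557,-.303)),'want',.5575,-.3040)
P=cloud('scene',d);m=cmask(p,'green')>0; w=m&(np.hypot(P[...,0]-.557,P[...,1]+.303)<.02);print(np.percentile(P[w][:,2],[50,90,99]))
to(field('blue'),.18,Fa)
E
```

```text
(0.055, 0.07) (array([ 0.5582629 , -0.30424648]), 69, np.float64(0.0005312249498761367)) want 0.5575 -0.304
(0.07, 0.09) (array([ 0.55792825, -0.30449864]), 89, np.float64(0.0004495688510190224)) want 0.5575 -0.304
[0.09768712 0.09934344 0.1002895 ]
t 8.5 tcp [ 0.5596 -0.3059  0.1562] yaw 27.22 tilt 0.59 F [ 0.8 -0.6  3.8] gap 0.898 -> delta [ 0.5418 -0.788  -0.0647] tw 1.373
```

View pics/s4.png

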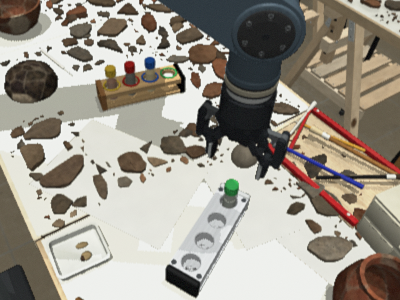

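>>> move_arm([
  [0.05,-0.07,-0.03,0.1,90],
  [0.1,-0.15,-0.06,0.25,90],
  [0.16,-0.23,-0.06,0.4,90],
  [0.22,-0.31,-0.06,0.55,90],
  [0.28,-0.4,-0.06,0.7,90],
  [0.33,-0.48,-0.06,0.85,90],
  [0.39,-0.57,-0.06,0.95,90],
  [0.44,-0.64,-0.06,1.0,90],
])

```text
t: 9.17
tcp_pos: [0.5961, 0.0069, 0.1735]
tool_rot: [1.0, -0.013, 0.001, -0.0]
force: [-0.6, -1.4, 0.1]
finger_gap: 0.902
```

```bash
python3 - <<'E'
from h import *
to(field('blue'),.16,Fa)
E
```

```text
t 9.17 tcp [0.5961 0.0069 0.1735] yaw -1.54 tilt 0.06 F [-0.6 -1.4  0.1] gap 0.902 -> delta [ 0.0251 -0.1678  0.0337] tw 0.369
```

>>> move_arm([
  [0.01,-0.06,0,0.1,90],
  [0.02,-0.12,0,0.25,90],
  [0.025,-0.16,0,0.35,90],
  [0.025,-0.168,0.03,0.37,90],
  [0.025,-0.168,0.03,0.37,90],
  [0.025,-0.168,0.06,0.37,90],
  [0.025,-0.168,0.09,0.37,90],
  [0.025,-0.168,0.09,0.37,90],
])

```text
t: 9.83
tcp_pos: [0.6058, 0.0698, 0.1331]
tool_rot: [0.994, -0.106, -0.003, 0.0]
force: [-0.4, -0.5, -0.3]
finger_gap: 0.9
```

```bash
python3 - <<'E'
from h import *
p,d=manip.snapshot('scene')
for c in('blue','red','yellow'): print(c,vialaxis(d,.055,.075,field(c))[0],field(c))
to(field('blue'),.075,Fa)
E
```

```text
blue [0.61042042 0.0722821 ] [0.60798901 0.07367877]
red [0.56393368 0.08310915] [0.56301099 0.08332123]
yellow [0.51973175 0.09204485] [0.51803296 0.09296368]
t 9.88 tcp [0.6064 0.0699 0.1341] yaw -12.13 tilt 0.28 F [-0.7  0.6 -0.3] gap 0.899 -> delta [ 0.0027 -0.0101  0.1477] tw -0.001
```

>>> move_arm([
  [0.005,-0.006,0.03,0,90],
  [0.005,-0.006,0.08,0,90],
  [0.005,-0.006,0.12,0,90],
  [0.005,-0.006,0.145,0,90],
  [0.005,-0.006,0.148,0,90],
  [0.005,-0.006,0.148,0,90],
  [0.005,-0.006,0.148,0,0],
  [0.005,-0.006,0.148,0,0],
])

```text
t: 10.55
tcp_pos: [0.6113, 0.073, 0.0781]
tool_rot: [0.994, -0.105, 0.001, -0.0]
force: [-0.5, 0.1, 0.6]
finger_gap: 0.631
```

>>> move_arm([
  [0,0,0,0,0],
  [0,0,0,0,0],
  [0,0,0,0,0],
  [0,0,0,0,0],
  [0,0,0,0,0],
  [0,0,0,0,0],
  [0,0,0,0,0],
  [0,0,0,0,0],
])

```text
t: 11.22
tcp_pos: [0.611, 0.073, 0.078]
tool_rot: [0.994, -0.105, 0.001, -0.0]
force: [-0.4, -0.4, 5.7]
finger_gap: 0.273
```

>>> move_arm([
  [0,0,-0.02,0,0],
  [0,0,-0.06,0,0],
  [0,0,-0.11,0,0],
  [0,0,-0.16,0,0],
  [0,0,-0.21,0,0],
  [0,0,-0.25,0,0],
  [0,0,-0.28,0,0],
  [0,0,-0.28,0,0],
])

```text
t: 11.88
tcp_pos: [0.612, 0.0731, 0.1921]
tool_rot: [0.994, -0.105, 0.003, -0.0]
force: [0.9, 0.0, -0.3]
finger_gap: 0.269
```

```bash
python3 - <<'E'
from h import *
to(bench('blue'),.19,Ba)
E
```

```text
t 11.88 tcp [0.612  0.0731 0.1921] yaw -12.04 tilt 0.32 F [ 0.9  0.  -0.3] gap 0.269 -> delta [-0.0279  1.0207  0.004 ] tw -1.377
```

>>> move_arm([
  [0,0.03,0,-0.03,0],
  [0,0.09,0,-0.1,0],
  [0,0.17,0,-0.22,0],
  [0,0.26,0,-0.36,0],
  [-0.01,0.35,0,-0.5,0],
  [-0.01,0.45,0,-0.64,0],
  [-0.02,0.55,0,-0.78,0],
  [-0.02,0.65,0,-0.9,0],
])

```text
t: 12.55
tcp_pos: [0.5465, -0.1804, 0.188]
tool_rot: [0.993, 0.121, -0.001, -0.001]
force: [0.6, -1.2, -0.0]
finger_gap: 0.269
```

```bash
python3 - <<'E'
from h import *
to(bench('blue'),.19,Ba)
E
```

```text
t 12.55 tcp [ 0.5465 -0.1804  0.188 ] yaw 13.95 tilt 0.17 F [ 0.6 -1.2 -0. ] gap 0.269 -> delta [-0.1606  0.3296 -0.0053] tw -0.469
```

>>> move_arm([
  [-0.04,0.08,0,-0.12,0],
  [-0.08,0.16,0,-0.23,0],
  [-0.115,0.23,0,-0.33,0],
  [-0.14,0.285,0,-0.41,0],
  [-0.155,0.315,0,-0.46,0],
  [-0.16,0.33,0,-0.47,0],
  [-0.16,0.33,0,-0.47,0],
  [-0.16,0.33,0,-0.47,0],
])

```text
t: 13.22
tcp_pos: [0.5172, -0.322, 0.1883]
tool_rot: [0.972, 0.235, -0.0, -0.001]
force: [0.0, 0.2, -0.2]
finger_gap: 0.267
```

```bash
python3 - <<'E'
from h import *
p,d=manip.snapshot('scene')
cv2.imwrite('pics/s5.png',p[150:400,250:550,::-1])
t=bench('blue')
to(t,.078,Ba)
for z in((.12,.135),(.135,.155)): print(z,vialaxis(d,*z,t),'want',t+[.0008,-.0013])
E
```

```text
t 13.27 tcp [ 0.5174 -0.3215  0.1885] yaw 27.22 tilt 0.12 F [-0.9  0.6 -1.1] gap 0.268 -> delta [-0.0058  0.0041  0.2763] tw -0.006
(0.12, 0.135) (array([ 0.51703727, -0.32369102]), 66, np.float64(0.0005131933494780704)) want [ 0.51671975 -0.3251154 ]
(0.135, 0.155) (array([ 0.51695084, -0.32363918]), 118, np.float64(0.0004217467603260072)) want [ 0.51671975 -0.3251154 ]
```

>>> move_arm([
  [-0.003,0.003,0.02,0,0],
  [-0.003,0.003,0.05,0,0],
  [-0.003,0.003,0.09,0,0],
  [-0.003,0.003,0.12,0,0],
  [-0.003,0.003,0.14,0,0],
  [-0.003,0.003,0.155,0,0],
  [-0.003,0.003,0.17,0,0],
  [-0.003,0.003,0.185,0,0],
])

```text
t: 13.93
tcp_pos: [0.5174, -0.3245, 0.1148]
tool_rot: [0.972, 0.235, 0.0, 0.0]
force: [-0.0, 0.0, 0.1]
finger_gap: 0.269
```

```bash
python3 - <<'E'
from h import *
to(bench('blue'),.078,Ba)
E
```

```text
t 13.93 tcp [ 0.5174 -0.3245  0.1148] yaw 27.22 tilt 0.04 F [-0.   0.   0.1] gap 0.269 -> delta [-0.0024 -0.0033  0.092 ] tw -0.006
```

>>> move_arm([
  [0,0,0.02,0,0],
  [0,0,0.04,0,0],
  [0,0,0.06,0,0],
  [0,0,0.075,0,0],
  [0,0,0.085,0,0],
  [0,0,0.09,0,0],
  [0,0,0.09,0,0],
  [0,0,0.09,0,0],
])

```text
t: 14.6
tcp_pos: [0.5172, -0.3247, 0.0792]
tool_rot: [0.972, 0.235, 0.0, 0.0]
force: [0.2, -0.1, -0.6]
finger_gap: 0.269
```

```bash
python3 - <<'E'
from h import *
to(bench('blue'),.078,Ba)
E
```

```text
t 14.6 tcp [ 0.5172 -0.3247  0.0792] yaw 27.2 tilt 0.02 F [ 0.2 -0.1 -0.6] gap 0.269 -> delta [-0.0018 -0.0033  0.003 ] tw -0.007
```

>>> move_arm([
  [0,0,0.002,0,32],
  [0,0,0.002,0,40],
  [0,0,0.002,0,60],
  [0,0,0.002,0,90],
  [0,0,0.002,0,90],
  [0,0,-0.03,0,90],
  [0,0,-0.1,0,90],
  [0,0,-0.18,0,90],
])

```text
t: 15.27
tcp_pos: [0.5159, -0.3236, 0.1509]
tool_rot: [0.972, 0.235, -0.001, -0.002]
force: [0.3, -1.5, -0.4]
finger_gap: 0.901
```

```bash
python3 - <<'E'
from h import *
p,d=manip.snapshot('scene')
cv2.imwrite('pics/s6.png',p[100:400,150:550,::-1])
P=cloud('scene',d)
for c in('green','blue'):
    t=bench(c);print(c,vialaxis(d,.055,.08,t),'want',t+[.0008,-.0013])
    m=cmask(p,c)>0; w=m&(np.hypot(P[...,0]-t[0],P[...,1]-t[1])<.02);print(np.percentile(P[w][:,2],[50,90,99]))
to(field('red'),.18,Fa)
E
```

```text
green (array([ 0.55814212, -0.30423682]), 107, np.float64(0.00048451646512715564)) want [ 0.55755926 -0.30394621]
[0.09740621 0.09929395 0.10006277]
blue (array([ 0.5173496 , -0.32643981]), 110, np.float64(0.00041915542257274784)) want [ 0.51671975 -0.3251154 ]
[0.09746784 0.09923599 0.10018205]
t 15.32 tcp [ 0.5197 -0.3267  0.1588] yaw 27.22 tilt 0.58 F [ 1.6 -0.7  3.2] gap 0.9 -> delta [ 0.5654 -0.8615 -0.0593] tw 1.373
```

View pics/s6.png

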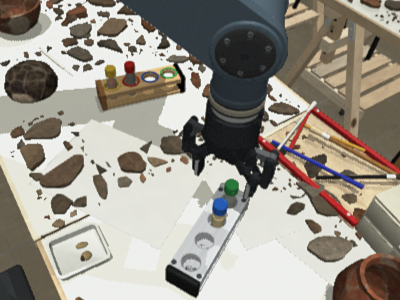

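>>> move_arm([
  [0.05,-0.07,-0.04,0.1,90],
  [0.1,-0.15,-0.06,0.25,90],
  [0.16,-0.23,-0.06,0.4,90],
  [0.22,-0.32,-0.06,0.55,90],
  [0.28,-0.41,-0.06,0.7,90],
  [0.33,-0.5,-0.06,0.85,90],
  [0.39,-0.59,-0.06,0.95,90],
  [0.44,-0.67,-0.06,1.0,90],
])

```text
t: 15.98
tcp_pos: [0.5512, -0.0042, 0.1763]
tool_rot: [1.0, -0.014, 0.001, 0.0]
force: [1.5, -1.1, 0.6]
finger_gap: 0.901
```

```bash
python3 - <<'E'
from h import *
to([.5633,.0838],.16,Fa)
E
```

```text
t 15.98 tcp [ 0.5512 -0.0042  0.1763] yaw -1.58 tilt 0.1 F [ 1.5 -1.1  0.6] gap 0.901 -> delta [ 0.0241 -0.2208  0.0406] tw 0.367
```

>>> move_arm([
  [0.01,-0.07,0,0.1,90],
  [0.02,-0.14,0,0.25,90],
  [0.025,-0.2,0,0.35,90],
  [0.025,-0.221,0.03,0.37,90],
  [0.025,-0.221,0.03,0.37,90],
  [0.025,-0.221,0.06,0.37,90],
  [0.025,-0.221,0.1,0.37,90],
  [0.025,-0.221,0.1,0.37,90],
])

```text
t: 16.65
tcp_pos: [0.5616, 0.0813, 0.1337]
tool_rot: [0.994, -0.105, -0.002, 0.0]
force: [-0.9, -0.6, 0.5]
finger_gap: 0.9
```

```bash
python3 - <<'E'
from h import *
p,d=manip.snapshot('scene')
a=vialaxis(d,.055,.075,field('red'))[0];print('red',a,field('red'))
to(a-[.0008,-.0011],.077,Fa)
E
```

```text
red [0.56384788 0.08293445] [0.56301099 0.08332123]
t 16.7 tcp [0.5622 0.0812 0.1346] yaw -12.07 tilt 0.18 F [ 0.4  0.2 -0.2] gap 0.902 -> delta [ 0.0011 -0.0074  0.144 ] tw 0.001
```

>>> move_arm([
  [0,-0.005,0.03,0,90],
  [0,-0.005,0.08,0,90],
  [0,-0.005,0.12,0,90],
  [0,-0.005,0.142,0,90],
  [0,-0.005,0.144,0,90],
  [0,-0.005,0.144,0,90],
  [0,-0.005,0.144,0,0],
  [0,-0.005,0.144,0,0],
])

```text
t: 17.37
tcp_pos: [0.5645, 0.0839, 0.0785]
tool_rot: [0.994, -0.105, 0.001, -0.0]
force: [-0.3, 0.4, 0.5]
finger_gap: 0.638
```

>>> move_arm([
  [0,0,0,0,0],
  [0,0,0,0,0],
  [0,0,0,0,0],
  [0,0,0,0,0],
  [0,0,0,0,0],
  [0,0,0,0,0],
  [0,0,0,0,0],
  [0,0,0,0,0],
])

```text
t: 18.03
tcp_pos: [0.5641, 0.084, 0.0783]
tool_rot: [0.994, -0.105, 0.001, -0.0]
force: [-0.4, -0.5, 6.0]
finger_gap: 0.269
```

>>> move_arm([
  [0,0,-0.02,0,0],
  [0,0,-0.06,0,0],
  [0,0,-0.11,0,0],
  [0,0,-0.16,0,0],
  [0,0,-0.21,0,0],
  [0,0,-0.25,0,0],
  [0,0,-0.28,0,0],
  [0,0,-0.28,0,0],
])

```text
t: 18.7
tcp_pos: [0.5651, 0.084, 0.1923]
tool_rot: [0.994, -0.105, 0.003, -0.0]
force: [0.1, -0.2, 0.1]
finger_gap: 0.265
```

```bash
python3 - <<'E'
from h import *
to(bench('red'),.19,Ba)
E
```

```text
t 18.7 tcp [0.5651 0.084  0.1923] yaw -12.04 tilt 0.31 F [ 0.1 -0.2  0.1] gap 0.265 -> delta [0.0034 1.0959 0.0047] tw -1.377
```

>>> move_arm([
  [0,0.03,0,-0.03,0],
  [0,0.09,0,-0.1,0],
  [0,0.17,0,-0.22,0],
  [0,0.26,0,-0.36,0],
  [0,0.36,0,-0.5,0],
  [0,0.46,0,-0.64,0],
  [0,0.56,0,-0.78,0],
  [0,0.66,0,-0.9,0],
])

```text
t: 19.37
tcp_pos: [0.5073, -0.1755, 0.1886]
tool_rot: [0.993, 0.121, -0.001, -0.001]
force: [1.0, -0.0, -0.3]
finger_gap: 0.269
```

```bash
python3 - <<'E'
from h import *
to(bench('red'),.19,Ba)
E
```

```text
t 19.37 tcp [ 0.5073 -0.1755  0.1886] yaw 13.94 tilt 0.11 F [ 1.  -0.  -0.3] gap 0.269 -> delta [-0.1802  0.3919 -0.0039] tw -0.47
```

>>> move_arm([
  [-0.04,0.09,0,-0.12,0],
  [-0.085,0.185,0,-0.23,0],
  [-0.125,0.27,0,-0.33,0],
  [-0.155,0.335,0,-0.41,0],
  [-0.175,0.375,0,-0.46,0],
  [-0.181,0.393,0,-0.47,0],
  [-0.181,0.393,0,-0.47,0],
  [-0.181,0.393,0,-0.47,0],
])

```text
t: 20.03
tcp_pos: [0.4752, -0.343, 0.1887]
tool_rot: [0.972, 0.235, -0.0, -0.001]
force: [0.3, 0.2, -0.4]
finger_gap: 0.268
```

```bash
python3 - <<'E'
from h import *
p,d=manip.snapshot('scene')
t=bench('red')
to(t,.078,Ba)
for z in((.12,.135),(.135,.155)): print(z,vialaxis(d,*z,t),'want',t+[.0008,-.0013])
E
```

```text
t 20.08 tcp [ 0.4754 -0.3424  0.1889] yaw 27.22 tilt 0.14 F [-0.6  0.4 -0. ] gap 0.267 -> delta [-0.0036  0.0062  0.2772] tw -0.006
(0.12, 0.135) (array([ 0.47541403, -0.34416065]), 70, np.float64(0.00044852689446617434)) want [ 0.47588025 -0.3462846 ]
(0.135, 0.155) (array([ 0.47535416, -0.3443086 ]), 119, np.float64(0.00037715075418376246)) want [ 0.47588025 -0.3462846 ]
```

>>> move_arm([
  [-0.001,0.004,0.02,0,0],
  [-0.001,0.004,0.05,0,0],
  [-0.001,0.004,0.09,0,0],
  [-0.001,0.004,0.12,0,0],
  [-0.001,0.004,0.14,0,0],
  [-0.001,0.004,0.155,0,0],
  [-0.001,0.004,0.17,0,0],
  [-0.001,0.004,0.185,0,0],
])

```text
t: 20.75
tcp_pos: [0.4764, -0.3455, 0.1153]
tool_rot: [0.972, 0.235, 0.0, 0.0]
force: [0.4, -1.1, 0.2]
finger_gap: 0.269
```

>>> move_arm([
  [0,0,0.02,0,0],
  [0,0,0.04,0,0],
  [0,0,0.06,0,0],
  [0,0,0.075,0,0],
  [0,0,0.085,0,0],
  [0,0,0.09,0,0],
  [0,0,0.09,0,0],
  [0,0,0.09,0,0],
])

```text
t: 21.42
tcp_pos: [0.476, -0.3458, 0.0796]
tool_rot: [0.972, 0.235, 0.0, 0.0]
force: [0.1, -0.2, -1.3]
finger_gap: 0.27
```

```bash
python3 - <<'E'
from h import *
to(bench('red'),.078,Ba)
E
```

```text
t 21.42 tcp [ 0.476  -0.3458  0.0796] yaw 27.2 tilt 0.01 F [ 0.1 -0.2 -1.3] gap 0.27 -> delta [-0.0011 -0.003   0.0039] tw -0.007
```

>>> move_arm([
  [0,0,0.003,0,32],
  [0,0,0.003,0,40],
  [0,0,0.003,0,60],
  [0,0,0.003,0,90],
  [0,0,0.003,0,90],
  [0,0,-0.03,0,90],
  [0,0,-0.1,0,90],
  [0,0,-0.18,0,90],
])

```text
t: 22.08
tcp_pos: [0.4748, -0.3446, 0.1506]
tool_rot: [0.972, 0.235, -0.001, -0.002]
force: [0.2, 0.6, 0.4]
finger_gap: 0.896
```

```bash
python3 - <<'E'
from h import *
p,d=manip.snapshot('scene')
cv2.imwrite('pics/s7.png',p[100:400,150:550,::-1])
P=cloud('scene',d)
for c in('green','blue','red'):
    t=bench(c);print(c,vialaxis(d,.055,.08,t),'want',t+[.0008,-.0013])
    m=cmask(p,c)>0; w=m&(np.hypot(P[...,0]-t[0],P[...,1]-t[1])<.02);print(np.percentile(P[w][:,2],[50,90,99]))
to(field('yellow'),.18,Fa)
E
```

```text
green (array([ 0.55821087, -0.30437226]), 29, np.float64(0.00029900326301413944)) want [ 0.55755926 -0.30394621]
[0.0988084 0.0988084 0.0988084]
blue (array([ 0.51728367, -0.32673369]), 107, np.float64(0.0004265250105793238)) want [ 0.51671975 -0.3251154 ]
[0.09740775 0.09923457 0.10024811]
red (array([ 0.47690227, -0.34753291]), 112, np.float64(0.0004306146538318464)) want [ 0.47588025 -0.3462846 ]
[0.09762122 0.09943418 0.10087037]
t 22.13 tcp [ 0.4782 -0.3478  0.158 ] yaw 27.22 tilt 0.52 F [ 0.6 -0.4  2.9] gap 0.9 -> delta [ 0.5927 -0.9339 -0.0616] tw 1.373
```

View pics/s7.png

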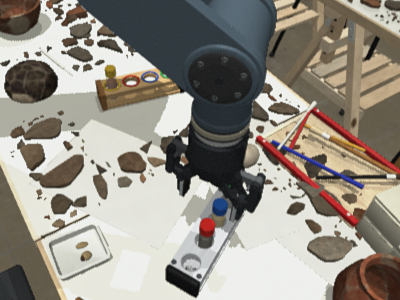

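Red stands in the third hole (crop 207,228), blue beside it; green is behind the finger. Now yellow.

>>> move_arm([
  [0.05,-0.07,-0.04,0.1,90],
  [0.1,-0.15,-0.06,0.25,90],
  [0.16,-0.24,-0.06,0.4,90],
  [0.22,-0.33,-0.06,0.55,90],
  [0.28,-0.42,-0.06,0.7,90],
  [0.33,-0.51,-0.06,0.85,90],
  [0.39,-0.6,-0.06,0.95,90],
  [0.44,-0.69,-0.06,1.0,90],
])

```text
t: 22.8
tcp_pos: [0.5065, -0.0234, 0.1758]
tool_rot: [1.0, -0.014, 0.001, 0.0]
force: [0.3, 0.6, 0.8]
finger_gap: 0.898
```

```bash
python3 - <<'E'
from h import *
to([.519,.0935],.16,Fa)
E
```

```text
t 22.8 tcp [ 0.5065 -0.0234  0.1758] yaw -1.59 tilt 0.09 F [0.3 0.6 0.8] gap 0.898 -> delta [ 0.0232 -0.293   0.0395] tw 0.367
```

>>> move_arm([
  [0.005,-0.08,0,0.1,90],
  [0.015,-0.17,0,0.25,90],
  [0.02,-0.25,0,0.35,90],
  [0.023,-0.293,0.03,0.37,90],
  [0.023,-0.293,0.03,0.37,90],
  [0.023,-0.293,0.06,0.37,90],
  [0.023,-0.293,0.1,0.37,90],
  [0.023,-0.293,0.1,0.37,90],
])

```text
t: 23.47
tcp_pos: [0.5166, 0.0913, 0.1336]
tool_rot: [0.994, -0.105, -0.002, 0.0]
force: [-1.1, -0.1, 0.6]
finger_gap: 0.899
```

```bash
python3 - <<'E'
from h import *
p,d=manip.snapshot('scene')
a=vialaxis(d,.055,.075,field('yellow'))[0];print('y',a,field('yellow'))
to(a-[.0008,-.0011],.077,Fa)
E
```

```text
y [0.52005116 0.09214169] [0.51803296 0.09296368]
t 23.52 tcp [0.5171 0.0912 0.1346] yaw -12.06 tilt 0.19 F [-1.   0.7 -0.3] gap 0.896 -> delta [ 0.0046 -0.0063  0.144 ] tw 0.001
```

>>> move_arm([
  [0.002,-0.004,0.03,0,90],
  [0.002,-0.004,0.08,0,90],
  [0.002,-0.004,0.12,0,90],
  [0.002,-0.004,0.142,0,90],
  [0.002,-0.004,0.144,0,90],
  [0.002,-0.004,0.144,0,90],
  [0.002,-0.004,0.144,0,0],
  [0.002,-0.004,0.144,0,0],
])

```text
t: 24.18
tcp_pos: [0.5201, 0.093, 0.079]
tool_rot: [0.994, -0.105, 0.001, -0.0]
force: [0.4, -0.2, -0.8]
finger_gap: 0.632
```

>>> move_arm([
  [0,0,0,0,0],
  [0,0,0,0,0],
  [0,0,0,0,0],
  [0,0,0,0,0],
  [0,0,0,0,0],
  [0,0,0,0,0],
  [0,0,0,0,0],
  [0,0,0,0,0],
])

```text
t: 24.85
tcp_pos: [0.5198, 0.0931, 0.0786]
tool_rot: [0.994, -0.105, 0.001, 0.0]
force: [-0.7, -0.7, 6.2]
finger_gap: 0.269
```

>>> move_arm([
  [0,0,-0.02,0,0],
  [0,0,-0.06,0,0],
  [0,0,-0.11,0,0],
  [0,0,-0.16,0,0],
  [0,0,-0.21,0,0],
  [0,0,-0.25,0,0],
  [0,0,-0.28,0,0],
  [0,0,-0.28,0,0],
])

```text
t: 25.52
tcp_pos: [0.5208, 0.0933, 0.1925]
tool_rot: [0.994, -0.105, 0.003, -0.0]
force: [0.6, 0.2, 0.4]
finger_gap: 0.267
```

```bash
python3 - <<'E'
from h import *
to(bench('yellow'),.19,Ba)
E
```

```text
t 25.52 tcp [0.5208 0.0933 0.1925] yaw -12.03 tilt 0.3 F [0.6 0.2 0.4] gap 0.267 -> delta [0.0279 1.1685 0.0052] tw -1.377
```

>>> move_arm([
  [0,0.03,0,-0.03,0],
  [0,0.09,0,-0.1,0],
  [0,0.17,0,-0.22,0],
  [0,0.27,0,-0.36,0],
  [0.01,0.37,0,-0.5,0],
  [0.01,0.47,0,-0.64,0],
  [0.01,0.57,0,-0.78,0],
  [0.01,0.67,0,-0.9,0],
])

```text
t: 26.18
tcp_pos: [0.4661, -0.1711, 0.1891]
tool_rot: [0.993, 0.121, -0.001, -0.001]
force: [1.3, -0.3, -0.7]
finger_gap: 0.269
```

```bash
python3 - <<'E'
from h import *
to(bench('yellow'),.19,Ba)
E
```

```text
t 26.18 tcp [ 0.4661 -0.1711  0.1891] yaw 13.94 tilt 0.1 F [ 1.3 -0.3 -0.7] gap 0.269 -> delta [-0.1948  0.4542 -0.0027] tw -0.47
```

>>> move_arm([
  [-0.04,0.1,0,-0.12,0],
  [-0.085,0.2,0,-0.23,0],
  [-0.125,0.29,0,-0.33,0],
  [-0.16,0.37,0,-0.41,0],
  [-0.185,0.43,0,-0.46,0],
  [-0.195,0.456,0,-0.47,0],
  [-0.195,0.456,0,-0.47,0],
  [-0.195,0.456,0,-0.47,0],
])

```text
t: 26.85
tcp_pos: [0.4343, -0.3642, 0.189]
tool_rot: [0.972, 0.235, -0.0, -0.002]
force: [0.3, 0.5, -2.1]
finger_gap: 0.27
```

```bash
python3 - <<'E'
from h import *
p,d=manip.snapshot('scene')
t=bench('yellow')
to(t,.078,Ba)
for z in((.12,.135),(.135,.155)): print(z,vialaxis(d,*z,t),'want',t+[.0008,-.0013])
E
```

```text
t 26.9 tcp [ 0.4345 -0.3633  0.1891] yaw 27.21 tilt 0.2 F [-0.6  0.  -0.7] gap 0.267 -> delta [-0.0039  0.0071  0.2777] tw -0.007
(0.12, 0.135) (array([ 0.43508822, -0.36526653]), 70, np.float64(0.0004183485498117931)) want [ 0.43504074 -0.36745379]
(0.135, 0.155) (array([ 0.43494915, -0.36523587]), 119, np.float64(0.0003713379697906011)) want [ 0.43504074 -0.36745379]
```

>>> move_arm([
  [-0.003,0.002,0.02,0,0],
  [-0.003,0.002,0.05,0,0],
  [-0.003,0.002,0.09,0,0],
  [-0.003,0.002,0.12,0,0],
  [-0.003,0.002,0.14,0,0],
  [-0.003,0.002,0.155,0,0],
  [-0.003,0.002,0.17,0,0],
  [-0.003,0.002,0.185,0,0],
])

```text
t: 27.57
tcp_pos: [0.4346, -0.3664, 0.1157]
tool_rot: [0.972, 0.236, 0.0, 0.0]
force: [0.5, 0.1, -1.3]
finger_gap: 0.269
```

>>> move_arm([
  [0,0,0.02,0,0],
  [0,0,0.04,0,0],
  [0,0,0.06,0,0],
  [0,0,0.075,0,0],
  [0,0,0.085,0,0],
  [0,0,0.091,0,0],
  [0,0,0.091,0,0],
  [0,0,0.091,0,0],
])

```text
t: 28.23
tcp_pos: [0.4343, -0.3669, 0.0796]
tool_rot: [0.972, 0.235, 0.0, 0.0]
force: [-0.4, -0.3, 0.3]
finger_gap: 0.267
```

```bash
python3 - <<'E'
from h import *
to(bench('yellow'),.078,Ba)
E
```

```text
t 28.23 tcp [ 0.4343 -0.3669  0.0796] yaw 27.2 tilt 0.02 F [-0.4 -0.3  0.3] gap 0.267 -> delta [ 0.0008 -0.0017  0.0039] tw -0.007
```

>>> move_arm([
  [0,0,0.003,0,32],
  [0,0,0.003,0,40],
  [0,0,0.003,0,60],
  [0,0,0.003,0,90],
  [0,0,0.003,0,90],
  [0,0,-0.03,0,90],
  [0,0,-0.1,0,90],
  [0,0,-0.18,0,90],
])

```text
t: 28.9
tcp_pos: [0.4332, -0.3656, 0.1506]
tool_rot: [0.972, 0.235, -0.001, -0.002]
force: [-0.4, 1.0, -0.1]
finger_gap: 0.897
```

>>> move_arm([
  [0,0,-0.05,0,90],
  [0.05,-0.1,-0.1,0,90],
  [0.1,-0.18,-0.15,0,90],
  [0.15,-0.26,-0.15,0,90],
  [0.2,-0.34,-0.15,0,90],
  [0.2,-0.42,-0.15,0,90],
  [0.2,-0.48,-0.15,0,90],
  [0.2,-0.48,-0.15,0,90],
])

```text
t: 29.57
tcp_pos: [0.4136, -0.1539, 0.2112]
tool_rot: [0.972, 0.237, -0.002, -0.003]
force: [-0.6, 0.5, -0.8]
finger_gap: 0.897
```

```bash
python3 - <<'E'
from h import *
for n in('scene','top'):
    p,d=manip.snapshot(n)
    cv2.imwrite(f'pics/{n}9.png',p[:,:,::-1])
    P=cloud(n,d)
    for c in H:
        t=bench(c);w=(cmask(p,c)>0)&(np.hypot(P[...,0]-t[0],P[...,1]-t[1])<.03)
        print(n,c,vialaxis(d,.055,.085,t,n=n),'hole',t+([.0008,-.0013] if n=='scene' else [-.0005,.0012]),np.nanpercentile(P[w][:,2],[50,90,99]) if w.any() else 'none', np.nanmedian(P[w&(P[...,2]>.09)],0))
a=cv2.imread('pics/scene9.png')[200:400,280:480];b=cv2.imread('pics/top9.png')[160:360,340:540]
cv2.imwrite('pics/m9.png',cv2.resize(np.hstack([a,b]),None,fx=2,fy=2,interpolation=2))
E
```

```text
scene green (array([ 0.55824687, -0.30423907]), 129, np.float64(0.0004949058282241932)) hole [ 0.55755926 -0.30394621] [0.09706233 0.09908118 0.10016634] [ 0.55522113 -0.30675804  0.09777638]
scene blue (array([ 0.51722816, -0.32672942]), 133, np.float64(0.0004574372722227905)) hole [ 0.51671975 -0.3251154 ] [0.09770495 0.09913036 0.09999989] [ 0.51540456 -0.3292354   0.09789339]
scene red (array([ 0.47653979, -0.3477006 ]), 138, np.float64(0.0003998399874751997)) hole [ 0.47588025 -0.3462846 ] [0.09734709 0.09920823 0.10014344] [ 0.47449837 -0.34998305  0.09772275]
scene yellow (array([ 0.43522507, -0.36860926]), 134, np.float64(0.0003893573441018627)) hole [ 0.43504074 -0.36745379] [0.09747751 0.09910437 0.10014781] [ 0.43329505 -0.37077517  0.0977973 ]
top green (array([ 0.55627069, -0.30325663]), 52, np.float64(0.0002788203803800043)) hole [ 0.55625926 -0.30144621] [0.09864094 0.10077708 0.10210234] [ 0.55522571 -0.30170923  0.09864094]
top blue (array([ 0.51529896, -0.32563248]), 57, np.float64(0.00023950393337933065)) hole [ 0.51541975 -0.3226154 ] [0.09861204 0.10106169 0.10251274] [ 0.51459518 -0.32425887  0.09861248]
top red (array([ 0.47452936, -0.34655312]), 60, np.float64(0.0002969772159489987)) hole [ 0.47458025 -0.3437846 ] [0.09888626 0.10069795 0.1021395 ] [ 0.47393004 -0.34522382  0.09889926]
top yellow (array([ 0.43305426, -0.36754439]), 68, np.float64(0.00031746443814698836)) hole [ 0.43374074 -0.36495379] [0.09843309 0.10063798 0.10238936] [ 0.43331796 -0.36596275  0.09861611]
```

View pics/m9.png

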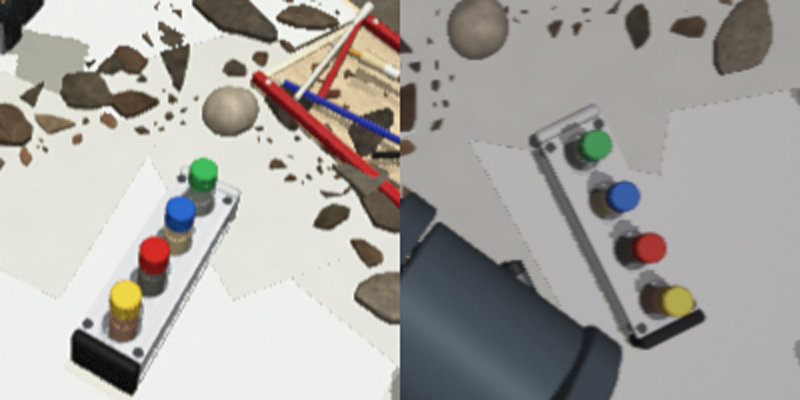

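All four vials stand upright in the bench rack, in the order green, blue, red, yellow towards the black end. The cap tops are at about 98–100 mm and the robot is clear of them.

```bash
python3 -c "
from station import manip
print(manip.sense()['t'],manip.sign_off())"
```

```text
the job is handed in; nothing more can be done
29.6667 None
```

I moved all four vials upright into the bench rack in reverse order and handed the job in at 29.7 s. From the grey end to the black end the order is now green, blue, red, yellow.

**Position:** In the last pictures every vial stood within about 2 mm of its hole axis in the scene camera. The top camera gave up to about 3 mm. The two cameras disagree with each other by 2–3 mm, but both readings are within the 8 mm limit.

**Height:** In the last pictures the cap tops measured about 98–100 mm high in the scene camera, which fits standing on the pads. The top camera read up to about 102 mm at the extreme.

**Contact:** Wrist force readings stayed at or below about 6 N, seen only while gripping, and no vial jammed going in. The gripper was clear of everything at the end. None of my checks failed.

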